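# Raise the dust box sash to the marker

### The job

Push the dust box's counterweighted sash up from beneath its lip until the pointer at the sash's left end stands level with the middle of the marker clip on the jamb, then leave it there and draw back. Do not pinch the lip or touch the top of it, do not run the sash into its top stop, and leave the marker and the things on the table where they are.

Things in the scene. Friction and masses are not known exactly. Their poses are not given: they have to be found in the camera images.
- dustbox: Fossil dust box, fixed: 420 wide, 320 deep, 300 mm high, grey base, clear chamber. Origin at table height, 180 mm behind its front; x away from the robot, y left, z up. Its front is an upright apron, 90 mm high; above that it slants 35 deg back from upright between two aluminium jambs (y = -196 and 196 mm). The clear lower window in the slant is the sash, which slides up it.
- lip_under (a point): Middle of the lower front edge (nose) of the sash's lip: a level aluminium ledge 110 mm wide, at mid-width of the sash, 10 thick, standing 41 mm square out of the sash, rising 35 deg to the robot. Axes: x square into the box (forward, 35 deg down), y left along the lip, z up the slope, the way the sash slides. With the sash closed the nose is 128 mm above the table, 47 mm nearer the robot than the apron.
- pointer (a point): Middle of the small dark steel pointer, 6 mm tall and 22 mm long, that sticks out of the left (+y) end of the sash over the inner half of the jamb. It moves with the sash, 5 mm farther up the slope than lip_under. Same axes as lip_under.
- marker_mid (a point): Middle of the marker: a dark steel clip, 20 mm tall along the slope and 22 mm wide, with a black thumb screw, clamped tight over the outer half of the left (+y) jamb, its middle 25 mm left of the pointer's. Same axes as lip_under; the sash is at the marked height when the pointer's z in this frame is 0. Not to be moved.
- sash (a joint): Travel of the sash up the slope in m: 0 closed, 0.17 at the top stop. Counterweighted: it stays where it is left; moving it slowly takes 2 to 5 N along the slope. It starts 0 to 0.03 open; the marker stands at 0.06 to 0.142.
- lip_cap: Black rubber strip on top of the lip, 34 x 106 x 4 mm; origin at the middle of its underside, axes as lip_under. Not to be touched by the fingers: the push comes from below; a pinch would touch this strip.
- glue: Bystander, loose: white squeeze bottle, 52 mm across, 130 mm tall; origin at the middle of its underside, z up. Not to be disturbed.
- jar: Bystander, loose: small glass jar with steel lid, 48 mm across, 50 mm tall; origin at the middle of its underside, z up. Not to be disturbed.
- vertebra: Bystander, loose: brown fossil vertebra, spool 52 mm across and 34 mm tall with a stub; origin at the middle of its underside, z up. Not to be disturbed.
- brush: Bystander, loose: wooden brush 170 mm long, lying down, along its x axis. Not to be disturbed.
- jacket: Bystander, loose: white plaster-jacketed dome, 104 mm across, 50 mm tall; origin at the middle of its underside, z up. Not to be disturbed.
- matrix: Bystander, loose: grey lump of rock, 75 x 55 x 38 mm; origin at the middle of its underside, z up. Not to be disturbed.
- cup: Bystander, loose: grey plastic cup, 70 mm across, 75 mm tall; origin at the middle of its underside, z up. Not to be disturbed.

How it is judged:
At the end, for the whole second after the job is handed in: The sash rests, its pointer level with the middle of the marker clip to within 8 mm along the slope; the marker has moved less than 5 mm and every loose thing less than 30 mm (z of pointer in the frame of marker_mid between -0.008 and 0.008 m and velocity of joint sash between -0.005 and 0.005 m/s and distance of marker_mid from where it was at the start of the episode below 0.005 m and distance of each of glue, jar, vertebra, brush, jacket, matrix, cup from where it was at the start of the episode below 0.03 m); the robot touches nothing.
It fails at once if the lip is pinched or its top is pressed (over 2 N on the rubber strip) (contact force between the fingers and lip_cap above 2 N).
It fails at once if the sash is run into its top stop (value of joint sash above 0.165 m).
It fails at once if the marker clip is shifted by 5 mm or more (distance of marker_mid from where it was at the start of the episode above 0.005 m).
It fails at once if a bystander is shifted, lifted or knocked by over 30 mm (distance of any of glue, jar, vertebra, brush, jacket, matrix, cup from where it was at the start of the episode above 0.03 m).
It also fails if it takes over 38 s, if anything falls off the work surface, if the arm or the gripper's body presses on something with over 40 N, if the wrist force passes 120 N, or if a joint passes its speed limit or range.

### The arm

A 7-joint arm with a two-finger parallel gripper is mounted at the origin on the work surface. World frame = base frame: x ahead of the robot, y to its left, z up, the work surface at z = 0. Lengths are in m, angles in rad, forces in N, time in s.
With the tool pointing down it reaches from about 0.425 to 0.925 m from the base axis. Payload 6.8 kg.
Tool frame: the origin (TCP) lies on the centre line of the jaws, within the pads' length; the fingertips stand 14 mm ahead of it and the grasp point (between the pads) lies 5 mm behind it (bot.finger_overhang is the distance from the TCP to the fingertips, in m); z points along the fingers, y is the line along which they close (so a half turn about z gives the same grasp; the last joint's range is limited). The gripper opens to 85 mm and grips with 20 to 120 N. Pads are 22 mm wide; open, the fingers measure 114 mm over their backs; the gripper's body (76 mm by 85 mm) begins 54 mm behind the grasp point. The pads swing forward as they close: fully open they stand 13 mm farther back than shut.
Start: joints at [1.106, 0.477, 0.022, 1.555, -0.011, 1.109, -0.083], TCP at [0.236, -0.633, 0.245] pointing down, gripper open.
Joint ranges: [-2.96, 2.96], [-0.34, 2.1], [-1.41, 1.46], [0.24, 2.44], [-1.37, 4.51], [0.17, 1.92], [-2.96, 2.96]. Speed limits (rad/s): [2.39, 2.39, 3.14, 3.14, 3.14, 3.14, 3.14].

### API

Orientations are given as a unit quaternion [w, x, y, z].
In Python, from station import bot gives the robot as it stands.
- The arm moves only by the shell command python3 -m inch 'ROWS' [OPENING] [FORCE]. ROWS is JSON, a list of rows, each a list of 4 numbers: the shift along the tool's x, y, z in m, then the turn about the tool's z in degrees. A call has 1 to 12 rows; each row shifts and turns the commanded pose from where the row before left it, along the tool's axes as they then stand; what a row does not reach is not made up. A row lasts 1/10 s, in which the tool goes at most 50 mm and 8.59 degrees, less where a joint would pass 70% of its speed; a pose out of reach is approached as far as the arm can. A call is refused whole if a number of a shift passes 0.05 or a number of a turn 8.59, either way. A call with a gripper value outside its range is refused whole. OPENING is the finger opening in m, from 0 to 0.0854, set as the call begins (- or left out, the last holds). The fingers move at their own pace and stop on an object; FORCE is the grip in N (left out, the last holds). Time passes only in rows, so rows that do not move let the fingers close. It gives the time, the measured TCP pose, the force, the opening and the grip force at its end, in the units of the state.
- bot.get_obs(): the state, without advancing time (a new reading comes with each control period).
- bot.read_camera(name): name is "scene" or "side" or "wrist"; returns a dict with "color" (420x560x3 uint8, red, green, blue), "mtx" (3x3 intrinsics, pixels), "world_from_camera" (4x4, takes a point from camera to world coordinates); the wrist camera has in their place "hand_eye" (4x4, takes a point from camera to tool coordinates, whose origin is the TCP and whose axes are the flange's). Camera axes: x right, y up, looking along -z (the intrinsics and any distortion apply to the point x, -y, -z); pixel columns grow to the right and rows downward; lengths in m; the calibration is good to about 2 mm. A picture is of the moment at which its call begins: read the wrist's pose just before it. There is no depth.
- bot.hand_in(): hands the job in; it is judged then, once.
The state is a dict: "t": time; "q": joint angles; "joint_vel": joint speeds; "joint_torque": joint torques, N m; "eef_pos": TCP position; "tool_rot": TCP orientation; "contact_force": force on the tool from outside, world axes, zero at the start; "torque": the same for the moment, N m; "gripper_width": opening from 0.0 (shut) to 1.0 (fully open); "grasp_force": force on a finger pad.
Only numpy, scipy, OpenCV 4.12 (cv2) and the standard library are available. Lean on these libraries where they do the work, as an engineer would, in place of code of your own. Each camera call takes 0.05 s, during which the arm holds its last target. There are 200 camera calls.

## Working session

There is one attempt and no reset: what is moved stays moved. The work goes in short steps, Python scripts to look and compute and a shell command to move; the robot and the scene stay as the last step left them, time stands still between calls to the robot, and variables do not carry over. Pictures are saved under pics/ and viewed, at most 10 in all, crops included, and the job is handed in when it is done.

```bash
mkdir -p pics; ls; python3 - <<'E'
from station import bot
import cv2,numpy as np
o=bot.get_obs();print(o['t'],o['eef_pos'],o['tool_rot'],o['gripper_width'])
for n in("scene","side"):
    c=bot.read_camera(n);cv2.imwrite(f"pics/{n}0.png",c["color"][:,:,::-1]);print(n,c["mtx"].tolist(),np.round(c["world_from_camera"],4).tolist(),[k for k in c])
E
```

```text
pics
0.0 [ 0.2355317  -0.63194854  0.24429403] [-9.18988315e-04  9.84132117e-01  1.77434701e-01 -2.42209519e-04] 0.9973681379468803
scene [[417.59123828095477, 0.0, 281.2374412229238], [0.0, 417.59123828095477, 207.0019185921971], [0.0, 0.0, 1.0]] [[-0.3609, -0.7393, 0.5684, 1.0935], [0.9325, -0.2923, 0.2119, 0.2192], [0.0095, 0.6066, 0.795, 0.8845], [0.0, 0.0, 0.0, 1.0]] ['color', 'mtx', 'world_from_camera']
side [[393.7404866123895, 0.0, 280.7665667135032], [0.0, 393.7404866123895, 212.3743485586409], [0.0, 0.0, 1.0]] [[-0.9372, 0.2273, -0.2646, 0.2915], [-0.3485, -0.6434, 0.6816, 0.6816], [-0.0153, 0.731, 0.6822, 0.7554], [0.0, 0.0, 0.0, 1.0]] ['color', 'mtx', 'world_from_camera']
```

View pics/scene0.png

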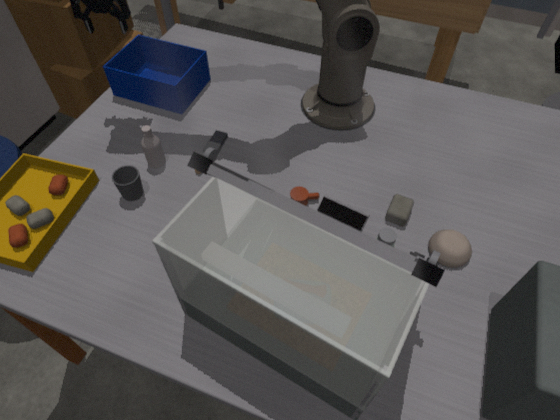

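View pics/side0.png

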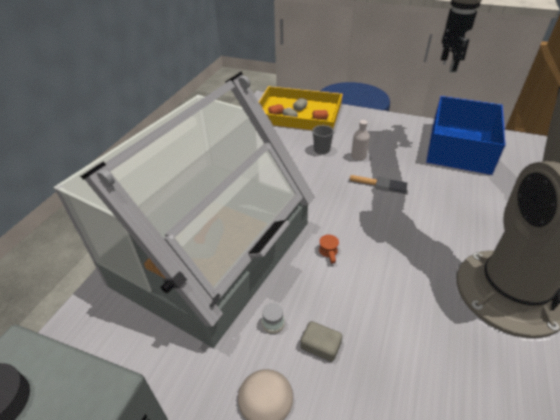

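The box faces the robot. In the side view the marker is at about (172,283), the lip strip at (268,237) and the jamb tops at (95,172) and (237,78). In the scene view the lip strip is at (343,213). I'll enlarge the side view around the jamb and the scene view around the lip.

```bash
python3 - <<'E'
import cv2,numpy as np
a=cv2.imread("pics/side0.png")[180:330,80:330]
b=cv2.imread("pics/scene0.png")[180:300,290:490]
a=cv2.resize(a,None,fx=3.2,fy=3.2,interpolation=cv2.INTER_CUBIC);cv2.imwrite("pics/a.png",a)
b=cv2.resize(b,None,fx=4,fy=4,interpolation=cv2.INTER_CUBIC);cv2.imwrite("pics/b.png",b)
E
```

```text
(no output)
```

View pics/a.png

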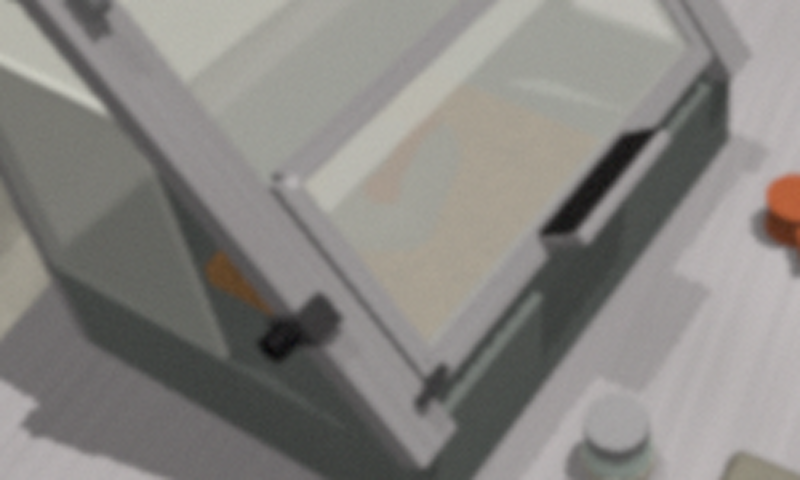

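View pics/b.png

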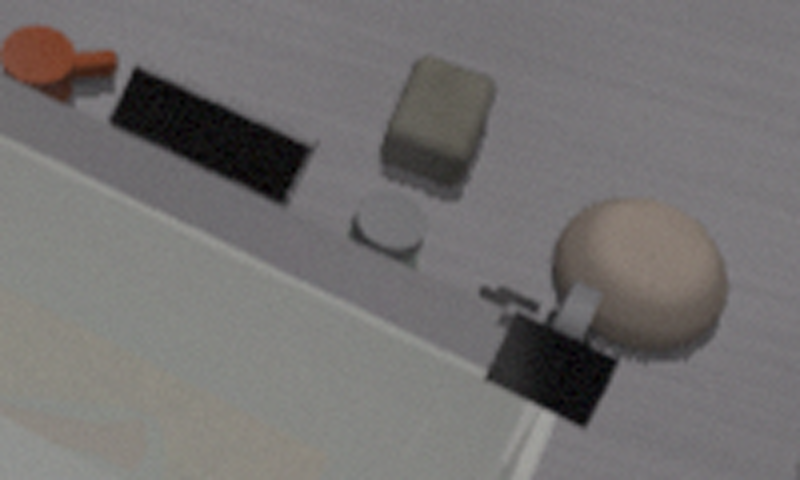

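Side crop: pointer at (432,388), marker face at (318,318), strip corners (630,132), (662,132), (578,238), (543,235). Scene crop: strip corners (137,68), (315,145), (287,203), (110,123), and pointer at (510,297). I'll triangulate these.

```bash
cat > h.py <<'E'
import numpy as np
from station import bot
def ray(M,T,p):
    u=np.linalg.inv(M)@[p[0],p[1],1]; d=T[:3,:3]@(u*[1,-1,-1]); return T[:3,3],d/np.linalg.norm(d)
def tri(r1,r2):
    (a,d),(b,e)=r1,r2; s=np.linalg.lstsq(np.c_[d,-e],b-a,rcond=None)[0]
    p,q=a+s[0]*d,b+s[1]*e; return (p+q)/2,np.linalg.norm(p-q)
def plane(r,p0,n): o,d=r; return o+d*((p0-o)@n)/(d@n)
E
python3 - <<'E'
from h import *
C={n:bot.read_camera(n) for n in("scene","side")}
R=lambda n,p:ray(C[n]["mtx"],C[n]["world_from_camera"],p)
S=lambda p:R("side",(80+p[0]/3.2-.3,180+p[1]/3.2-.3)); G=lambda p:R("scene",(290+p[0]/4-.4,180+p[1]/4-.4))
P={}
for k,g,s in[("fL",(315,145),(578,238)),("bL",(287,203),(543,235)),("fR",(137,68),(662,132)),("bR",(110,123),(630,132)),("ptr",(510,297),(432,388))]:
    P[k],e=tri(G(g),S(s));print(k,P[k].round(4),round(e,4))
y=P["fL"]+P["bL"]-P["fR"]-P["bR"];print("len",np.linalg.norm(y)/2,"dz",y[2]/2)
yaw=np.arctan2(-y[0],y[1]);print("yaw",np.degrees(yaw))
X=np.array([np.cos(yaw),np.sin(yaw),0]);Y=np.array([-X[1],X[0],0]);Z=np.array([0,0,1.])
a=np.radians(35);up=np.sin(a)*X+np.cos(a)*Z;n=np.cos(a)*X-np.sin(a)*Z
B=lambda p:np.round([p@X,p@Y,p@up,p@n,p[2]],4)
for k in P:print(k,B(P[k]))
c=np.mean([P[k] for k in("fL","bL","fR","bR")],0);print("strip c",B(c),"ptr-c up,y",(P["ptr"]-c)@up,(P["ptr"]-c)@Y)
# front/back of strip ~34 along n
for d in(-.008,0,.008):
  m=plane(S((318,318)),P["ptr"]+d*n,n);print("marker",d,B(m),"du",(m-P["ptr"])@up,"dy",(m-P["ptr"])@Y)
E
```

```text
fL [0.5218 0.2086 0.1516] 0.0013
bL [0.5512 0.2024 0.1349] 0.0045
fR [0.5048 0.1012 0.151 ] 0.0032
bR [0.5328 0.0947 0.1338] 0.0074
ptr [0.5655 0.328  0.1315] 0.0001
len 0.10900458437689534 dz 0.00085386225471204
yaw -9.380392159415138
fL [0.4809 0.2908 0.4    0.3069 0.1516]
bL [0.5109 0.2895 0.4035 0.3412 0.1349]
fR [0.4815 0.1821 0.3999 0.3079 0.151 ]
bR [0.5102 0.1802 0.4023 0.3412 0.1338]
ptr [0.5045 0.4158 0.3971 0.3379 0.1315]
strip c [0.4959 0.2357 0.4014 0.3243 0.1428] ptr-c up,y -0.004316455382340801 0.18013322877064872
marker -0.008 [0.5468 0.446  0.4823 0.3299 0.2059] du 0.08521591702651798 dy 0.030209521880448825
marker 0 [0.5516 0.4425 0.4792 0.3379 0.1988] du 0.08214164855682997 dy 0.026666588176444402
marker 0.008 [0.5564 0.4389 0.4762 0.3459 0.1917] du 0.0790673800871421 dy 0.02312365447244011
```

Measured values are consistent: the strip comes out 34 x 109 mm, lying at 35°, box yaw is -9.4°, and the nose is near (0.504, 0.156, 0.144). The marker is about 80 mm up-slope of the pointer. I'll shut the gripper and travel round the base at the present height, turning on the way.

```bash
python3 -m inch '[[0.032,-0.024,0,0],[0.032,-0.024,0,0],[0.032,-0.024,0,0],[0.032,-0.024,0,0],[0.032,-0.024,0,0],[0.032,-0.024,0,0],[0.032,-0.024,0,0],[0.032,-0.024,0,0],[0.032,-0.024,0,0],[0.032,-0.024,0,0],[0.032,-0.024,0,0],[0.032,-0.024,0,0]]' 0 20; python3 -m inch '[[0,0,0,7.45],[0,0,0,7.45],[0,0,0,7.45],[0,0,0,7.45],[0,0,0,0]]'; cat >> h.py <<'E'
yaw=np.radians(-9.4);X=np.array([np.cos(yaw),np.sin(yaw),0]);Y=np.array([-X[1],X[0],0]);Z=np.array([0,0,1.])
def st():
    from scipy.spatial.transform import Rotation as R
    o=bot.get_obs();p=np.array(o['eef_pos']);q=o['tool_rot'];M=R.from_quat(np.r_[q[1:],q[0]]).as_matrix();f=np.array(o['contact_force'])
    print("t",o['t'],"box",[round(p@v,4) for v in(X,Y,Z)],"toolx yaw",np.degrees(np.arctan2(M[1,0],M[0,0])).round(2),"toolz",M[:,2].round(3),"F",[round(f@v,2) for v in(X,Y,Z)],"g",o['gripper_width'])
E
python3 -c "from h import *;st()"
```

```text
t: 1.4
eef_pos: [0.4956, -0.2271, 0.2454]
tool_rot: [0.0, 0.984, 0.177, 0.0]
contact_force: [0.2, -0.0, 0.8]
gripper_width: 0.0
grasp_force: 0.0
t: 1.9
eef_pos: [0.4949, -0.2284, 0.2452]
tool_rot: [0.0, 0.997, -0.082, -0.0]
contact_force: [-0.5, 0.6, -1.4]
gripper_width: -0.0
grasp_force: 0.0
t 1.9 box [np.float64(0.5256), np.float64(-0.1445), np.float64(0.2452)] toolx yaw -9.41 toolz [-0. -0. -1.] F [np.float64(-0.56), np.float64(0.53), np.float64(-1.35)] g -0.0004824253102891437
```

```bash
python3 -m inch '[[-0.009,-0.032,0,0],[-0.009,-0.032,0,0],[-0.009,-0.032,0,0],[-0.009,-0.032,0,0],[-0.009,-0.032,0,0],[-0.009,-0.032,0,0],[-0.009,-0.032,0,0],[-0.009,-0.032,0,0],[-0.009,-0.032,0,0],[-0.009,-0.032,0,0],[-0.009,-0.032,0,0],[-0.009,-0.028,0,0]]'; python3 -m inch '[[0,0,0.02,0],[0,0,0.02,0],[0,0,0.02,0],[0,0,0.02,0],[0,0,0.02,0],[0,0,0.005,0],[0,0,0,0]]'; python3 - <<'E'
from h import *;st()
import cv2
c=bot.read_camera("side")["color"][130:330,80:346,::-1]
cv2.imwrite("pics/c.png",cv2.resize(c,None,fx=3,fy=3,interpolation=cv2.INTER_CUBIC))
E
```

```text
t: 3.1
eef_pos: [0.4499, 0.1656, 0.2454]
tool_rot: [-0.0, 0.997, -0.079, 0.0]
contact_force: [0.5, -0.6, -0.4]
gripper_width: 0.002
grasp_force: 0.0
t: 3.8
eef_pos: [0.4498, 0.1638, 0.1399]
tool_rot: [0.0, 0.997, -0.081, -0.001]
contact_force: [0.8, -0.0, 0.8]
gripper_width: 0.0
grasp_force: 0.0
t 3.8 box [np.float64(0.417), np.float64(0.235), np.float64(0.1399)] toolx yaw -9.25 toolz [-0.002 -0.    -1.   ] F [np.float64(0.77), np.float64(0.1), np.float64(0.84)] g 0.00010655418343294822
```

View pics/c.png

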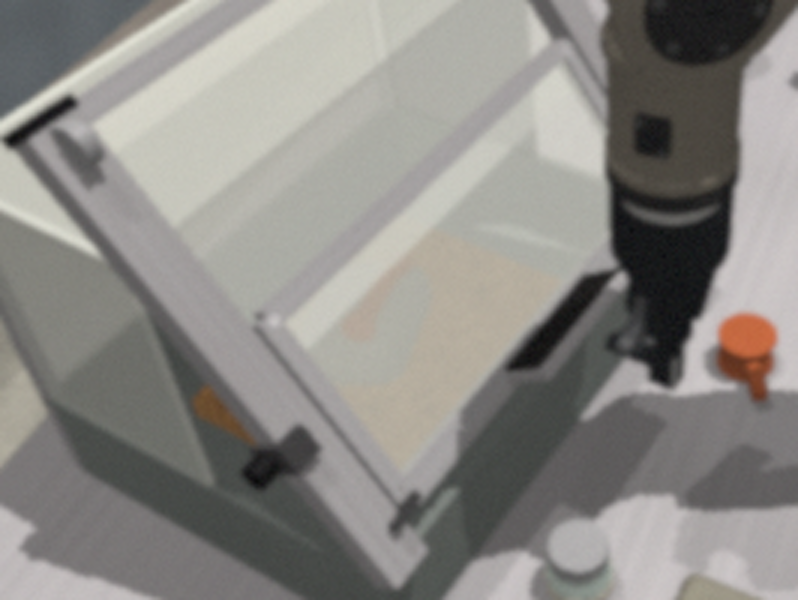

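Gripper tip at (665,380) in the crop, standing off the lip nose (565,340), with nothing disturbed. I'll advance until it touches.

```bash
python3 -m inch '[[0.012,0,0,0],[0.012,0,0,0],[0.008,0,0,0],[0,0,0,0]]'|sed -n '1,4p'; for i in 1; do python3 -m inch '[[0.003,0,0,0],[0.003,0,0,0],[0,0,0,0]]'|sed -n '1,4p'; done;  python3 -c "from h import *;st()"
```

```text
t: 4.25
eef_pos: [0.4838, 0.1584, 0.1407]
tool_rot: [-0.0, 0.997, -0.082, 0.001]
contact_force: [-0.7, 0.2, -0.4]
t: 4.55
eef_pos: [0.4879, 0.1578, 0.1403]
tool_rot: [-0.0, 0.997, -0.082, 0.0]
contact_force: [-0.3, 0.2, 0.4]
t 4.55 box [np.float64(0.4556), np.float64(0.2353), np.float64(0.1403)] toolx yaw -9.36 toolz [ 0.  0. -1.] F [np.float64(-0.35), np.float64(0.15), np.float64(0.42)] g -0.0006902164202775557
```

```bash
python3 -m inch '[[0.002,0,0,0],[0.002,0,0,0],[0,0,0,0]]'>/dev/null;  python3 -c "from h import *;st()"
```

```text
t 4.85 box [np.float64(0.4596), np.float64(0.2354), np.float64(0.1403)] toolx yaw -9.36 toolz [ 0.  0. -1.] F [np.float64(0.69), np.float64(-0.24), np.float64(-0.11)] g 0.0010380432426882094
```

```bash
python3 -m inch '[[0.002,0,0,0],[0.002,0,0,0],[0,0,0,0]]'>/dev/null;  python3 -c "from h import *;st()"
```

```text
t 5.15 box [np.float64(0.4638), np.float64(0.2353), np.float64(0.1403)] toolx yaw -9.37 toolz [ 0.  0. -1.] F [np.float64(-0.1), np.float64(-0.18), np.float64(0.15)] g -0.0015896368518486031
```

```bash
python3 -m inch '[[0.002,0,0,0],[0.002,0,0,0],[0,0,0,0]]'>/dev/null;  python3 -c "from h import *;st()"
```

```text
t 5.45 box [np.float64(0.4648), np.float64(0.2354), np.float64(0.1399)] toolx yaw -9.3 toolz [-0.005 -0.001 -1.   ] F [np.float64(-9.34), np.float64(-1.01), np.float64(5.48)] g 0.0008638837134478306
```

```bash
python3 -m inch '[[0.002,0,0,0],[0.002,0,0,0],[0,0,0,0]]'>/dev/null;  python3 - <<'E'
from h import *;st()
import cv2
c=bot.read_camera("side")["color"][130:330,80:346,::-1]
cv2.imwrite("pics/d.png",cv2.resize(c,None,fx=3,fy=3,interpolation=cv2.INTER_CUBIC))
E
```

```text
t 5.75 box [np.float64(0.4652), np.float64(0.2354), np.float64(0.1396)] toolx yaw -9.21 toolz [-0.011 -0.002 -1.   ] F [np.float64(-20.15), np.float64(-1.5), np.float64(15.43)] g -0.00142858853587268
```

View pics/d.png

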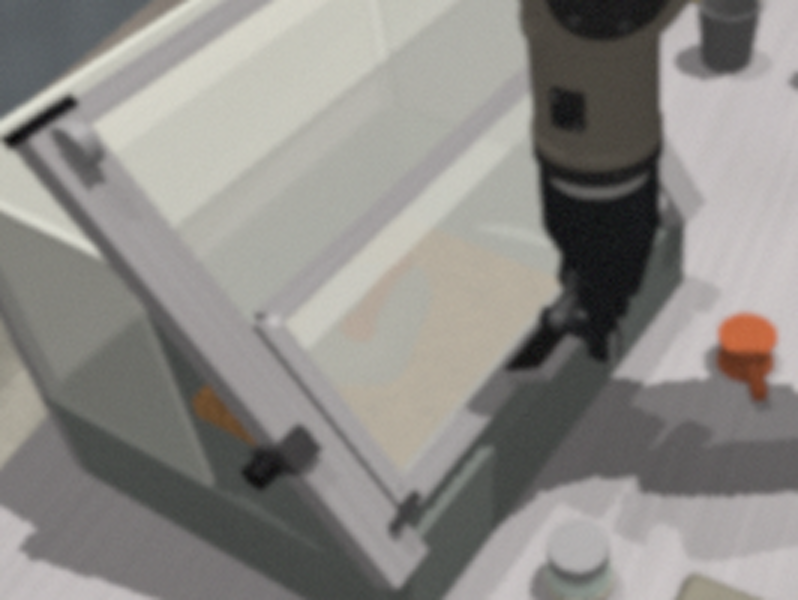

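Contact made at the nose, fingers just beneath it in the crop at (600,360). The push force is at present mostly square into the slope, with friction holding. I'll ease the preload and then move up along the slope.

```bash
python3 -m inch '[[-0.005,0,0,0],[0,0,0,0]]'>/dev/null;  python3 -c "from h import *;st()"; python3 -m inch '[[0.0006,0,-0.001,0],[0.0006,0,-0.001,0],[0.0006,0,-0.001,0],[0.0006,0,-0.001,0],[0,0,0,0]]'>/dev/null;  python3 -c "from h import *;st()"
```

```text
t 6.0 box [np.float64(0.4649), np.float64(0.2354), np.float64(0.14)] toolx yaw -9.3 toolz [-0.002 -0.    -1.   ] F [np.float64(-6.76), np.float64(1.14), np.float64(2.47)] g -0.0035828830240494333
t 6.5 box [np.float64(0.4675), np.float64(0.2355), np.float64(0.1439)] toolx yaw -9.33 toolz [-0.003 -0.    -1.   ] F [np.float64(-6.51), np.float64(0.77), np.float64(2.22)] g 0.004144789590790871
```

```bash
python3 -m inch '[[0.0007,0,-0.001,0],[0.0007,0,-0.001,0],[0.0007,0,-0.001,0],[0.0007,0,-0.001,0],[0,0,0,0]]'>/dev/null;  python3 - <<'E'
from h import *;st()
import cv2
c=bot.read_camera("side")["color"];cv2.imwrite("pics/s1.png",c[:,:,::-1])
d=np.abs(c.astype(int)-cv2.imread("pics/side0.png")[:,:,::-1]).sum(2)
print((d[290:312,205:226]>80).sum(),(d[232:245,160:175]>80).sum())
E
```

```text
t 7.0 box [np.float64(0.4703), np.float64(0.2355), np.float64(0.1479)] toolx yaw -9.33 toolz [-0.003 -0.    -1.   ] F [np.float64(-6.49), np.float64(0.93), np.float64(2.66)] g -0.000938652947400366
165 26
```

Now a pointer/marker tracker: dark blobs in the side view, rays cast onto the jamb plane.

```bash
cat >> h.py <<'E'
import cv2
a=np.radians(35);up=np.sin(a)*X+np.cos(a)*Z;n=np.cos(a)*X-np.sin(a)*Z;P0=np.array([.5655,.328,.1315])
def blobs(img=None,f=None):
    c=bot.read_camera("side");img=c["color"] if img is None else img;g=cv2.cvtColor(img,cv2.COLOR_RGB2GRAY)
    if f:cv2.imwrite(f,cv2.resize(img[130:330,80:346,::-1],None,fx=3,fy=3,interpolation=cv2.INTER_CUBIC))
    # rectify jamb plane: rows=up-slope, cols=y ; 1 mm per pixel
    k=[(0,-.03),(0,.045),(.13,.045),(.13,-.03)];W=[P0+u*up+y*Y for u,y in k];T=np.linalg.inv(c["world_from_camera"])
    px=[];
    for w in W:
        q=(T[:3,:3]@w+T[:3,3])*[1,-1,-1];q=c["mtx"]@q;px.append(q[:2]/q[2])
    H=cv2.getPerspectiveTransform(np.float32(px),np.float32([[75-(1000*y+30),130-1000*u+20] for u,y in k]))
    r=cv2.warpPerspective(g,H,(76,175));m=(r<85).astype(np.uint8)
    N,_,s,cen=cv2.connectedComponentsWithStats(m)
    for i in range(1,N):
        if s[i,4]>25:print("u",round(150-cen[i][1],1),"y",round(45-cen[i][0],1),"range u",150-s[i,1]-s[i,3],150-s[i,1],"y",45-s[i,0]-s[i,2],45-s[i,0],s[i,4])
    return r
E
python3 - <<'E'
from h import *
r0=blobs(cv2.imread("pics/side0.png")[:,:,::-1]);print();r1=blobs()
cv2.imwrite("pics/r.png",cv2.resize(np.hstack([r0,r1]),None,fx=3.4,fy=3.4))
E
```

```text
u 72.1 y 37.8 range u -25 150 y 16 45 1475
u -2.7 y -6.1 range u -11 7 y -31 13 394
u -23.0 y -15.6 range u -25 -22 y -31 -1 87

u 71.4 y 35.4 range u -25 124 y 16 45 847
u 3.2 y -9.2 range u -7 15 y -31 12 512
```

View pics/r.png

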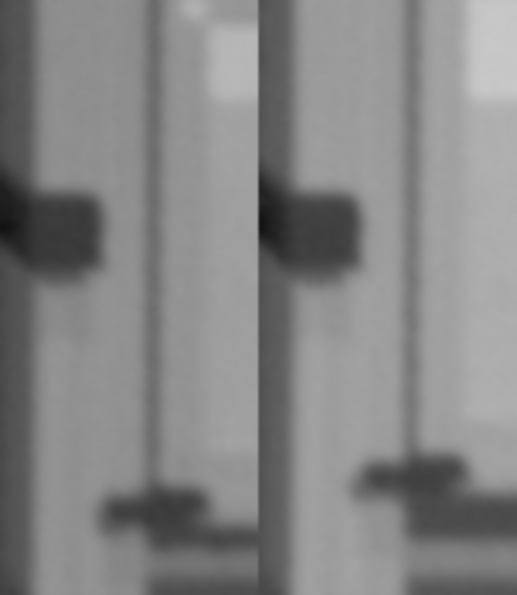

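The rectified strip shows the sash following. The pointer (row 510→474) rose about 10.6 mm, and the marker is centred at row ~230 (u≈82). About 71 mm remain, so I'll push 58 mm and look again.

```bash
python3 -m inch '[[0.0017,0,-0.0024,0],[0.0017,0,-0.0024,0],[0.0017,0,-0.0024,0],[0.0017,0,-0.0024,0],[0.0017,0,-0.0024,0],[0.0017,0,-0.0024,0],[0.0017,0,-0.0024,0],[0.0017,0,-0.0024,0],[0.0017,0,-0.0024,0],[0.0017,0,-0.0024,0],[0,0,0,0]]' >/dev/null;python3 -c "from h import *;st()"
```

```text
t 8.25 box [np.float64(0.4873), np.float64(0.2353), np.float64(0.172)] toolx yaw -9.34 toolz [-0.003 -0.    -1.   ] F [np.float64(-6.43), np.float64(0.03), np.float64(2.73)] g -0.001890399215139553
```

```bash
python3 -m inch '[[0.0017,0,-0.0024,0],[0.0017,0,-0.0024,0],[0.0017,0,-0.0024,0],[0.0017,0,-0.0024,0],[0.0017,0,-0.0024,0],[0.0017,0,-0.0024,0],[0.0017,0,-0.0024,0],[0.0017,0,-0.0024,0],[0.0017,0,-0.0024,0],[0,0,0,0]]' >/dev/null;python3 - <<'E'
from h import *
st();r=blobs(f="pics/e.png");cv2.imwrite("pics/r2.png",cv2.resize(r,None,fx=3.4,fy=3.4))
im=cv2.imread("pics/e.png");R=cv2.cvtColor(cv2.resize(r,None,fx=3.4,fy=3.4),cv2.COLOR_GRAY2BGR)
o=np.zeros((600,800,3),np.uint8);o[:595,:258]=R[:,:258];o[:,260:]=im[:,150:690];cv2.imwrite("pics/f.png",o)
E
```

```text
t 9.25 box [np.float64(0.5024), np.float64(0.2352), np.float64(0.1936)] toolx yaw -9.34 toolz [-0.004 -0.001 -1.   ] F [np.float64(-7.87), np.float64(-1.17), np.float64(4.17)] g 0.00295916923896566
u 79.0 y 34.2 range u 14 106 y 16 45 735
u 32.7 y -15.9 range u -6 71 y -31 12 1727
u -11.7 y 44.1 range u -25 13 y 39 45 62
```

View pics/f.png

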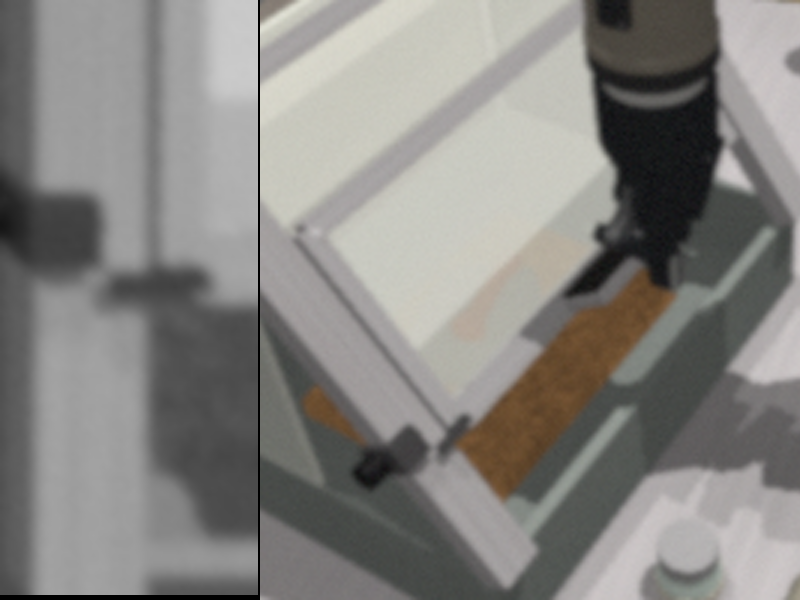

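The pointer bar is now at row ~285 (u≈66) and the marker spans rows 193–268 (mid u≈82.6). The finger is pushing under the nose, clear of the strip. Another 16 mm.

```bash
python3 -m inch '[[0.0013,0,-0.0019,0],[0.0013,0,-0.0019,0],[0.0013,0,-0.0019,0],[0.0013,0,-0.0019,0],[0.0013,0,-0.0019,0],[0.0013,0,-0.0019,0],[0.0013,0,-0.0019,0],[0,0,0,0]]' >/dev/null;python3 - <<'E'
from h import *
st();r=blobs(f="pics/g0.png");im=cv2.imread("pics/g0.png");R=cv2.cvtColor(cv2.resize(r,None,fx=3.4,fy=3.4),cv2.COLOR_GRAY2BGR)
o=np.zeros((600,800,3),np.uint8);o[:595,:258]=R[:,:258];o[:,260:]=im[:,150:690];cv2.imwrite("pics/g.png",o)
E
```

```text
t 10.1 box [np.float64(0.5116), np.float64(0.2352), np.float64(0.2068)] toolx yaw -9.35 toolz [-0.004 -0.001 -1.   ] F [np.float64(-5.7), np.float64(-0.56), np.float64(3.24)] g -0.004186005187303862
u 54.3 y -2.5 range u -1 107 y -31 45 2652
u -20.6 y 43.5 range u -25 -13 y 39 45 35
```

View pics/g.png

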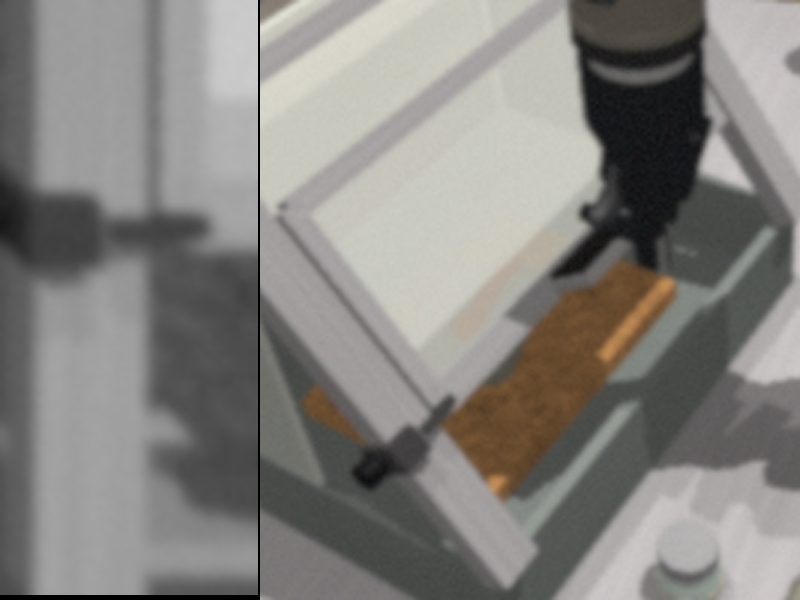

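The pointer bar at row ~228 is level with the marker's middle at row ~230. I'll draw straight back.

```bash
python3 -m inch '[[-0.003,0,0,0],[-0.005,0,0,0],[-0.012,0,0,0],[-0.015,0,0,0],[-0.015,0,0,0],[-0.015,0,0,0],[-0.01,0,0,0],[0,0,0,0],[0,0,0,0]]' >/dev/null;python3 - <<'E'
from h import *
st();r=blobs(f="pics/h0.png");im=cv2.imread("pics/h0.png");R=cv2.cvtColor(cv2.resize(r,None,fx=3.4,fy=3.4),cv2.COLOR_GRAY2BGR)
o=np.zeros((600,800,3),np.uint8);o[:595,:258]=R[:,:258];o[:,260:]=im[:,150:690];cv2.imwrite("pics/h.png",o)
E
```

```text
t 11.05 box [np.float64(0.4382), np.float64(0.2354), np.float64(0.2075)] toolx yaw -9.35 toolz [ 0.001  0.    -1.   ] F [np.float64(0.2), np.float64(0.72), np.float64(0.42)] g -0.0025587579534687406
u 47.1 y -3.6 range u -6 105 y -31 45 3069
u -12.1 y 44.2 range u -25 11 y 39 45 60
```

View pics/h.png

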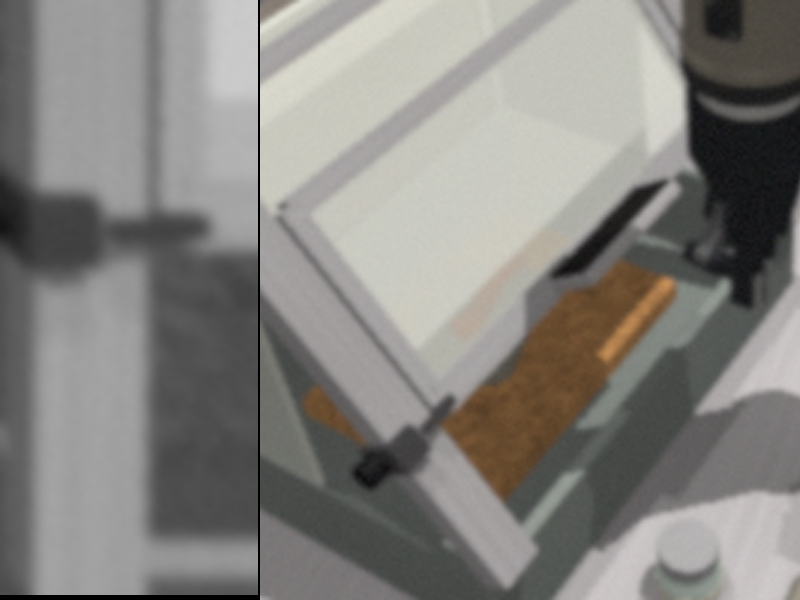

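The pointer stayed at row ~228 against the marker's middle at ~230. The gripper is clear of everything, so I'll hand in.

```bash
python3 -c "from station import bot;print(bot.hand_in())"
```

```text
the job is handed in; nothing more can be done
None
```

I pushed the sash up by the lower edge of its lip until the pointer was level with the middle of the marker clip (within about 1 mm in the last image), drew the arm back clear and handed the job in at about 11 s; `hand_in` returned no verdict.

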